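# Restock the pull-out cheese tray

### The job

The display's tray is ajar: pull it right out by its brass handle, see which of its six pockets are empty, and set a spare yellow cheese upright in each empty pocket, putting it down rather than dropping it. Then push the tray fully home. Leave the cheeses that are already in the tray in their pockets, and leave the black and red cheeses, the block of cheese on its board and the spatula alone.

Things in the scene. Friction and masses are not known exactly. Their poses are not given: they have to be found in the camera images.
- display: counter-top cheese display, fixed: dark wooden box 235 deep (x) by 320 wide (y) by 96 mm high with a clear glass top, open at the front, where the tray slides out. Origin at the foot of the front edge, centre; its x axis points level into the box, away from the front, y to the left along the front, z up
- tray (a joint): pull-out tray of the display: 0 when pulled right out to its stop, 0.215 m when shut (moved along the display's +x); about 2 N of friction, stays where left. Starts ajar, about 0.095. Front panel 290 mm wide, 12 thick, 10 to 78 mm above the table; behind it six pockets, two rows of three, pitch 92 mm. Fully out, all six are clear of the glass
- handle (a point): middle of the brass bar handle of the tray, on the bar's axis: round bar 12 mm thick, 110 mm long along the display's y, held at its two ends 45 mm in front of the tray front (39 mm free gap), 66 mm above the table; moves with the tray
- pocket0 (a point): centre of the floor of a tray pocket, front row, right (seen from the robot); 72 by 72 mm square (75 in y at the ends of a row), floor 18 mm above the table, between wooden bars 20 mm wide that stand 15 mm above the floor; moves with the tray; axes as the display's
- pocket1 (a point): centre of the floor of a tray pocket, front row, middle (seen from the robot); 72 by 72 mm square (75 in y at the ends of a row), floor 18 mm above the table, between wooden bars 20 mm wide that stand 15 mm above the floor; moves with the tray; axes as the display's
- pocket2 (a point): centre of the floor of a tray pocket, front row, left (seen from the robot); 72 by 72 mm square (75 in y at the ends of a row), floor 18 mm above the table, between wooden bars 20 mm wide that stand 15 mm above the floor; moves with the tray; axes as the display's
- pocket3 (a point): centre of the floor of a tray pocket, rear row, right (seen from the robot); 72 by 72 mm square (75 in y at the ends of a row), floor 18 mm above the table, between wooden bars 20 mm wide that stand 15 mm above the floor; moves with the tray; axes as the display's
- pocket4 (a point): centre of the floor of a tray pocket, rear row, middle (seen from the robot); 72 by 72 mm square (75 in y at the ends of a row), floor 18 mm above the table, between wooden bars 20 mm wide that stand 15 mm above the floor; moves with the tray; axes as the display's
- pocket5 (a point): centre of the floor of a tray pocket, rear row, left (seen from the robot); 72 by 72 mm square (75 in y at the ends of a row), floor 18 mm above the table, between wooden bars 20 mm wide that stand 15 mm above the floor; moves with the tray; axes as the display's
- stock0: small yellow waxed cheese already standing in one of the pockets (which one differs each time), 60 mm in diameter and 56 mm tall; the side is vertical from 9 to 47 mm up, top and bottom rims are bevelled; origin at the centre of its underside, z up its axis; about 0.17 kg (0.7 to 1.3 times)
- stock1: small yellow waxed cheese already standing in one of the pockets (which one differs each time), 60 mm in diameter and 56 mm tall; the side is vertical from 9 to 47 mm up, top and bottom rims are bevelled; origin at the centre of its underside, z up its axis; about 0.17 kg (0.7 to 1.3 times)
- stock2: small yellow waxed cheese already standing in one of the pockets (which one differs each time), 60 mm in diameter and 56 mm tall; the side is vertical from 9 to 47 mm up, top and bottom rims are bevelled; origin at the centre of its underside, z up its axis; about 0.17 kg (0.7 to 1.3 times)
- stock3: small yellow waxed cheese already standing in one of the pockets (which one differs each time), 60 mm in diameter and 56 mm tall; the side is vertical from 9 to 47 mm up, top and bottom rims are bevelled; origin at the centre of its underside, z up its axis; about 0.17 kg (0.7 to 1.3 times)
- spare0: spare small yellow waxed cheese standing on the table to the left or right of the display, 60 mm in diameter and 56 mm tall; the side is vertical from 9 to 47 mm up, top and bottom rims are bevelled; origin at the centre of its underside, z up its axis; about 0.17 kg (0.7 to 1.3 times)
- spare1: spare small yellow waxed cheese standing on the table to the left or right of the display, 60 mm in diameter and 56 mm tall; the side is vertical from 9 to 47 mm up, top and bottom rims are bevelled; origin at the centre of its underside, z up its axis; about 0.17 kg (0.7 to 1.3 times)
- black: black waxed cheese on the table, another variety, not for this tray, 60 mm in diameter and 56 mm tall; the side is vertical from 9 to 47 mm up, top and bottom rims are bevelled; origin at the centre of its underside, z up its axis; about 0.17 kg (0.7 to 1.3 times)
- red: red waxed cheese on the table, another variety, not for this tray, 60 mm in diameter and 56 mm tall; the side is vertical from 9 to 47 mm up, top and bottom rims are bevelled; origin at the centre of its underside, z up its axis; about 0.17 kg (0.7 to 1.3 times)
- wedge: yellow block of cheese 126 by 50 by 60 mm on a 16 mm thick light wooden cutting board 220 by 150 mm on the left; origin at the centre of its underside
- knife: cheese spatula 260 mm long lying on the right of the table, about 15 mm high; origin on its underside
Not all that is in view belongs to the job. What is shaped like the stock0 but purple is not meant.

How it is judged (in metres and radians):
On the way, in this order (a step that is already met when the one before it is completed fails the run):
1. the tray is pulled out, within 15 mm of its stop (value of joint tray below 0.015 m), for 0.2 s.
2. one spare stands released in a pocket ((((angle between spare0's own z axis and vertical below 0.12 rad and ((horizontal distance between spare0 and pocket0 below 0.012 m and z of spare0 in the frame of pocket0 below 0.006 m) or (horizontal distance between spare0 and pocket1 below 0.012 m and z of spare0 in the frame of pocket1 below 0.006 m) or (horizontal distance between spare0 and pocket2 below 0.012 m and z of spare0 in the frame of pocket2 below 0.006 m) or (horizontal distance between spare0 and pocket3 below 0.012 m and z of spare0 in the frame of pocket3 below 0.006 m) or (horizontal distance between spare0 and pocket4 below 0.012 m and z of spare0 in the frame of pocket4 below 0.006 m) or (horizontal distance between spare0 and pocket5 below 0.012 m and z of spare0 in the frame of pocket5 below 0.006 m))) and contact force between the fingers and spare0 below 0.05 N) or ((angle between spare1's own z axis and vertical below 0.12 rad and ((horizontal distance between spare1 and pocket0 below 0.012 m and z of spare1 in the frame of pocket0 below 0.006 m) or (horizontal distance between spare1 and pocket1 below 0.012 m and z of spare1 in the frame of pocket1 below 0.006 m) or (horizontal distance between spare1 and pocket2 below 0.012 m and z of spare1 in the frame of pocket2 below 0.006 m) or (horizontal distance between spare1 and pocket3 below 0.012 m and z of spare1 in the frame of pocket3 below 0.006 m) or (horizontal distance between spare1 and pocket4 below 0.012 m and z of spare1 in the frame of pocket4 below 0.006 m) or (horizontal distance between spare1 and pocket5 below 0.012 m and z of spare1 in the frame of pocket5 below 0.006 m))) and contact force between the fingers and spare1 below 0.05 N))), for 0.2 s.
3. both spares stand released in pockets, the tray still out (angle between each of spare0, spare1's own z axis and vertical below 0.12 rad and ((horizontal distance between spare0 and pocket0 below 0.012 m and z of spare0 in the frame of pocket0 below 0.006 m) or (horizontal distance between spare0 and pocket1 below 0.012 m and z of spare0 in the frame of pocket1 below 0.006 m) or (horizontal distance between spare0 and pocket2 below 0.012 m and z of spare0 in the frame of pocket2 below 0.006 m) or (horizontal distance between spare0 and pocket3 below 0.012 m and z of spare0 in the frame of pocket3 below 0.006 m) or (horizontal distance between spare0 and pocket4 below 0.012 m and z of spare0 in the frame of pocket4 below 0.006 m) or (horizontal distance between spare0 and pocket5 below 0.012 m and z of spare0 in the frame of pocket5 below 0.006 m)) and contact force between the fingers and spare0 below 0.05 N and ((horizontal distance between spare1 and pocket0 below 0.012 m and z of spare1 in the frame of pocket0 below 0.006 m) or (horizontal distance between spare1 and pocket1 below 0.012 m and z of spare1 in the frame of pocket1 below 0.006 m) or (horizontal distance between spare1 and pocket2 below 0.012 m and z of spare1 in the frame of pocket2 below 0.006 m) or (horizontal distance between spare1 and pocket3 below 0.012 m and z of spare1 in the frame of pocket3 below 0.006 m) or (horizontal distance between spare1 and pocket4 below 0.012 m and z of spare1 in the frame of pocket4 below 0.006 m) or (horizontal distance between spare1 and pocket5 below 0.012 m and z of spare1 in the frame of pocket5 below 0.006 m)) and contact force between the fingers and spare1 below 0.05 N and value of joint tray below 0.065 m), for 0.2 s.
At the end, for the whole second after the job is handed in: The tray is shut to within 8 mm, and all six yellow cheeses (four stock, two spares) stand upright (within 0.12 rad), at rest, each on the floor of a pocket (within 6 mm in height and 12 mm of its centre) (angle between each of spare0, spare1, stock0, stock1, stock2, stock3's own z axis and vertical below 0.12 rad and ((horizontal distance between spare0 and pocket0 below 0.012 m and z of spare0 in the frame of pocket0 below 0.006 m) or (horizontal distance between spare0 and pocket1 below 0.012 m and z of spare0 in the frame of pocket1 below 0.006 m) or (horizontal distance between spare0 and pocket2 below 0.012 m and z of spare0 in the frame of pocket2 below 0.006 m) or (horizontal distance between spare0 and pocket3 below 0.012 m and z of spare0 in the frame of pocket3 below 0.006 m) or (horizontal distance between spare0 and pocket4 below 0.012 m and z of spare0 in the frame of pocket4 below 0.006 m) or (horizontal distance between spare0 and pocket5 below 0.012 m and z of spare0 in the frame of pocket5 below 0.006 m)) and ((horizontal distance between spare1 and pocket0 below 0.012 m and z of spare1 in the frame of pocket0 below 0.006 m) or (horizontal distance between spare1 and pocket1 below 0.012 m and z of spare1 in the frame of pocket1 below 0.006 m) or (horizontal distance between spare1 and pocket2 below 0.012 m and z of spare1 in the frame of pocket2 below 0.006 m) or (horizontal distance between spare1 and pocket3 below 0.012 m and z of spare1 in the frame of pocket3 below 0.006 m) or (horizontal distance between spare1 and pocket4 below 0.012 m and z of spare1 in the frame of pocket4 below 0.006 m) or (horizontal distance between spare1 and pocket5 below 0.012 m and z of spare1 in the frame of pocket5 below 0.006 m)) and ((horizontal distance between stock0 and pocket0 below 0.012 m and z of stock0 in the frame of pocket0 below 0.006 m) or (horizontal distance between stock0 and pocket1 below 0.012 m and z of stock0 in the frame of pocket1 below 0.006 m) or (horizontal distance between stock0 and pocket2 below 0.012 m and z of stock0 in the frame of pocket2 below 0.006 m) or (horizontal distance between stock0 and pocket3 below 0.012 m and z of stock0 in the frame of pocket3 below 0.006 m) or (horizontal distance between stock0 and pocket4 below 0.012 m and z of stock0 in the frame of pocket4 below 0.006 m) or (horizontal distance between stock0 and pocket5 below 0.012 m and z of stock0 in the frame of pocket5 below 0.006 m)) and ((horizontal distance between stock1 and pocket0 below 0.012 m and z of stock1 in the frame of pocket0 below 0.006 m) or (horizontal distance between stock1 and pocket1 below 0.012 m and z of stock1 in the frame of pocket1 below 0.006 m) or (horizontal distance between stock1 and pocket2 below 0.012 m and z of stock1 in the frame of pocket2 below 0.006 m) or (horizontal distance between stock1 and pocket3 below 0.012 m and z of stock1 in the frame of pocket3 below 0.006 m) or (horizontal distance between stock1 and pocket4 below 0.012 m and z of stock1 in the frame of pocket4 below 0.006 m) or (horizontal distance between stock1 and pocket5 below 0.012 m and z of stock1 in the frame of pocket5 below 0.006 m)) and ((horizontal distance between stock2 and pocket0 below 0.012 m and z of stock2 in the frame of pocket0 below 0.006 m) or (horizontal distance between stock2 and pocket1 below 0.012 m and z of stock2 in the frame of pocket1 below 0.006 m) or (horizontal distance between stock2 and pocket2 below 0.012 m and z of stock2 in the frame of pocket2 below 0.006 m) or (horizontal distance between stock2 and pocket3 below 0.012 m and z of stock2 in the frame of pocket3 below 0.006 m) or (horizontal distance between stock2 and pocket4 below 0.012 m and z of stock2 in the frame of pocket4 below 0.006 m) or (horizontal distance between stock2 and pocket5 below 0.012 m and z of stock2 in the frame of pocket5 below 0.006 m)) and ((horizontal distance between stock3 and pocket0 below 0.012 m and z of stock3 in the frame of pocket0 below 0.006 m) or (horizontal distance between stock3 and pocket1 below 0.012 m and z of stock3 in the frame of pocket1 below 0.006 m) or (horizontal distance between stock3 and pocket2 below 0.012 m and z of stock3 in the frame of pocket2 below 0.006 m) or (horizontal distance between stock3 and pocket3 below 0.012 m and z of stock3 in the frame of pocket3 below 0.006 m) or (horizontal distance between stock3 and pocket4 below 0.012 m and z of stock3 in the frame of pocket4 below 0.006 m) or (horizontal distance between stock3 and pocket5 below 0.012 m and z of stock3 in the frame of pocket5 below 0.006 m)) and value of joint tray above 0.207 m and linear speed of each of spare0, spare1 below 0.02 m/s); the robot touches nothing.
It fails at once if a bystander (black or red cheese, block of cheese, spatula) is moved by more than 25 mm (distance of any of black, red, wedge, knife from where it was at the start of the episode above 0.025 m).
It fails at once if a cheese already in the tray is lifted by more than 15 mm or tipped by more than 0.3 rad ((height (world z) of stock0 above 0.033 m or angle between stock0's own z axis and vertical above 0.3 rad) or (height (world z) of stock1 above 0.033 m or angle between stock1's own z axis and vertical above 0.3 rad) or (height (world z) of stock2 above 0.033 m or angle between stock2's own z axis and vertical above 0.3 rad) or (height (world z) of stock3 above 0.033 m or angle between stock3's own z axis and vertical above 0.3 rad)).
It fails at once if a spare is let go with its underside more than 60 mm above the table (about 40 mm above the tray floor) ((height (world z) of spare0 above 0.06 m and contact force between the fingers and spare0 below 0.05 N) or (height (world z) of spare1 above 0.06 m and contact force between the fingers and spare1 below 0.05 N)).
It also fails if it takes over 72 s, if anything falls off the work surface, if the arm or the gripper's body presses on something with over 40 N, if the wrist force passes 120 N, or if a joint passes its speed limit or range.

### The arm

A 6-joint arm with a two-finger parallel gripper is mounted at the origin on the work surface. World frame = base frame: x ahead of the robot, y to its left, z up, the work surface at z = 0. Lengths are in mm, angles in rad, forces in N, time in s.
With the tool pointing down it reaches from about 300 to 1000 mm from the base axis. Payload 5.1 kg.
Tool frame: the origin (TCP) lies at the very end of the fingers, on their centre line; the grasp point (between the pads) lies bot.grip_depth behind it (bot.grip_depth is the distance from the TCP to the grasp point, in mm); z points along the fingers, y is the direction in which the jaws open and shut (so a half turn about z gives the same grasp; the last joint's range is limited). The gripper opens to 95 mm and grips with 3 to 60 N. Pads are 20 mm wide; open, the fingers measure 119 mm over their backs; the gripper's body (75 mm by 180 mm) begins 59 mm behind the grasp point.
Start: joints at [-1.184, 0.124, 1.65, -0, 1.367, -0.083], TCP at [294.228, -579.581, 214.656] pointing down, gripper open.
Joint ranges: [-2.61, 2.61], [-1.02, 2.33], [0.03, 2.71], [-1.35, 4.49], [0.32, 2.68], [-2.91, 2.91]. Speed limits (rad/s): [2.57, 2.57, 3.14, 3.14, 3.14, 3.14].

### API

Orientations are given as a rotation vector (axis times angle).
In Python, from station import readout, cams, ticket, bot gives the robot as it stands. The module is installed in compiled form; this text tells all that it offers.
- The arm moves only by the shell command python3 -m handwheel 'ROWS' [OPENING] [FORCE]. ROWS is JSON, one flat list of numbers, 6 for each row, row after row: the shift along the tool's x, y, z as a fraction of full scale, then the turn, a rotation vector about the tool's x, y, z as a fraction of full scale. A call has 1 to 10 rows; each row is the pose to reach, as a shift and turn from the pose measured when the call began, along the tool's axes at that moment, turning the shorter way round; what a row does not reach only later rows make up. Full scale, the value 1, is 100 cm for a shift and 2 pi rad for a turn. A row lasts 1/10 s, in which the tool goes at most 50 mm and 8.59 degrees, less where a joint would pass 70% of its speed; a pose out of reach is approached as far as the arm can. A call with a number of a shift or a turn outside -1 to 1 is refused whole. A call with a gripper value outside its range is refused whole. OPENING is the finger opening in mm, from 0 to 95.1, set as the call begins (- or left out, the last holds). The fingers move at their own pace and stop on an object; FORCE is the grip in N (left out, the last holds). Time passes only in rows, so rows that repeat a pose let the fingers close. It gives the time, the measured TCP pose, the force and the opening at its end, in the units of the state.
- readout.sense(): the state, without advancing time (a new reading comes with each control period).
- cams.snapshot(name): name is "scene" or "top" or "wrist"; returns a dict with "img" (420x560x3 uint8, red, green, blue), "fovy" (degrees; the focal length in pixels is half the picture's height over the tangent of half this angle, whatever the lens; pixels are square), "cx", "cy" (the principal point, pixels), "dist_coeffs" ([k1, k2, p1, p2, k3] as OpenCV has them; the pictures are not rectified), "world_from_camera" (4x4, takes a point from camera to world coordinates). Camera axes: x right, y down, z forward; pixel columns grow to the right and rows downward; lengths in mm; the calibration is good to about 2 mm. A picture is of the moment at which its call begins. There is no depth.
- ticket.sign_off(): hands the job in, once; it reports no verdict.
The state is a dict: "time_s": time; "joints": joint angles; "qd": joint speeds; "tau": joint torques, N m; "position": TCP position; "tcp_rot": TCP orientation; "contact_force": force on the tool from outside, world axes, zero at the start; "moment": the same for the moment, N m; "width": finger opening in mm.
Only numpy, scipy, OpenCV 4.12 (cv2) and the standard library are available. Lean on these libraries where they do the work, as an engineer would, in place of code of your own. Each camera call takes 0.05 s, during which the arm holds its last target.

## Working session

There is one attempt and no reset: what is moved stays moved. The work goes in short steps, Python scripts to look and compute and a shell command to move; the robot and the scene stay as the last step left them, time stands still between calls to the robot, and variables do not carry over. Pictures are saved under pics/ and viewed, and the job is handed in when it is done.

```bash
mkdir -p pics
cat > h.py <<'E'
import numpy as np,cv2
from station import readout,cams,ticket,bot
def snap(n,f):
    s=cams.snapshot(n); cv2.imwrite('pics/'+f+'.png',s['img'][:,:,::-1]); 
    np.save('pics/'+f+'.npy',{k:s[k] for k in s},allow_pickle=True); return s
def load(f): return np.load('pics/'+f+'.npy',allow_pickle=True).item()
def K(s):
    f=s['img'].shape[0]/2/np.tan(np.radians(s['fovy'])/2); return np.array([[f,0,s['cx']],[0,f,s['cy']],[0,0,1.]])
def w(s,px,z):
    u=cv2.undistortPoints(np.array([[px]],float),K(s),np.array(s['dist_coeffs'],float))[0,0]
    T=np.array(s['world_from_camera']); d=T[:3,:3]@[u[0],u[1],1]; o=T[:3,3]; return o+d*(z-o[2])/d[2]
def p(s,X):
    T=np.linalg.inv(np.array(s['world_from_camera'])); r,_=cv2.Rodrigues(T[:3,:3])
    return cv2.projectPoints(np.array(X,float).reshape(-1,1,3),r,T[:3,3],K(s),np.array(s['dist_coeffs'],float))[0].reshape(-1,2)
def crop(f,x0,y0,x1,y1,k,o):
    im=cv2.imread('pics/'+f+'.png')[y0:y1,x0:x1]; cv2.imwrite('pics/'+o+'.png',cv2.resize(im,None,fx=k,fy=k,interpolation=cv2.INTER_CUBIC))
E
python3 - <<'E'
from h import *
for n in('scene','top'):
    s=snap(n,n+'0'); print(n,s['fovy'],np.round(s['world_from_camera'],3).tolist())
print(readout.sense(),bot.grip_depth)
E
```

```text
scene 50.82408694552703 [[-0.117, 0.608, -0.785, 1661.574], [0.993, 0.084, -0.083, 108.96], [0.016, -0.79, -0.613, 918.778], [0.0, 0.0, 0.0, 1.0]]
top 48.198268588426934 [[-0.024, -0.978, 0.205, 261.291], [-1.0, 0.023, -0.006, -5.285], [0.001, -0.205, -0.979, 1489.973], [0.0, 0.0, 0.0, 1.0]]
{'time_s': 0.1, 'joints': array([-1.18362323e+00,  1.24424044e-01,  1.65148718e+00,  1.03016329e-05,
        1.36751952e+00, -8.25813133e-02]), 'qd': array([-0.001364  , -0.00106619, -0.0027376 , -0.0004445 , -0.00111227,
        0.00100123]), 'tau': array([ 5.21113657e-05, -4.18881547e+01, -3.61095285e+01,  7.76945776e-02,
        4.61742701e-02, -7.71992859e-05]), 'position': array([ 294.00728915, -579.07313567,  213.54994238]), 'tcp_rot': array([-3.05356602e+00, -7.30696264e-01,  4.22115400e-04]), 'contact_force': array([ 0.43509271, -0.68181641,  0.1898347 ]), 'moment': array([ 0.00177229, -0.04144865, -0.02983356]), 'width': 94.93682290268553} 18.8
```

View pics/top0.png

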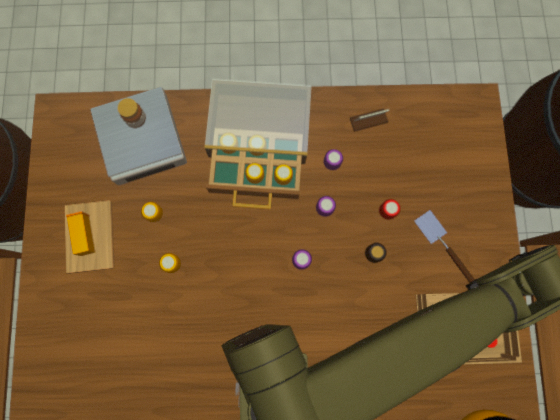

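View pics/scene0.png

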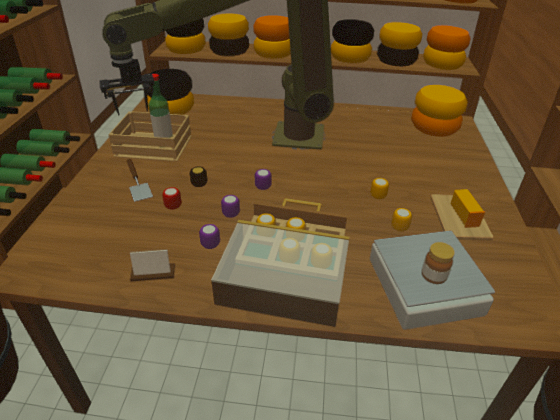

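Run:
```python
from h import *
crop('top0',195,70,345,220,5,'c1'); crop('top0',120,190,220,290,6,'c2')
```

```text
(no output)
```

View pics/c1.png

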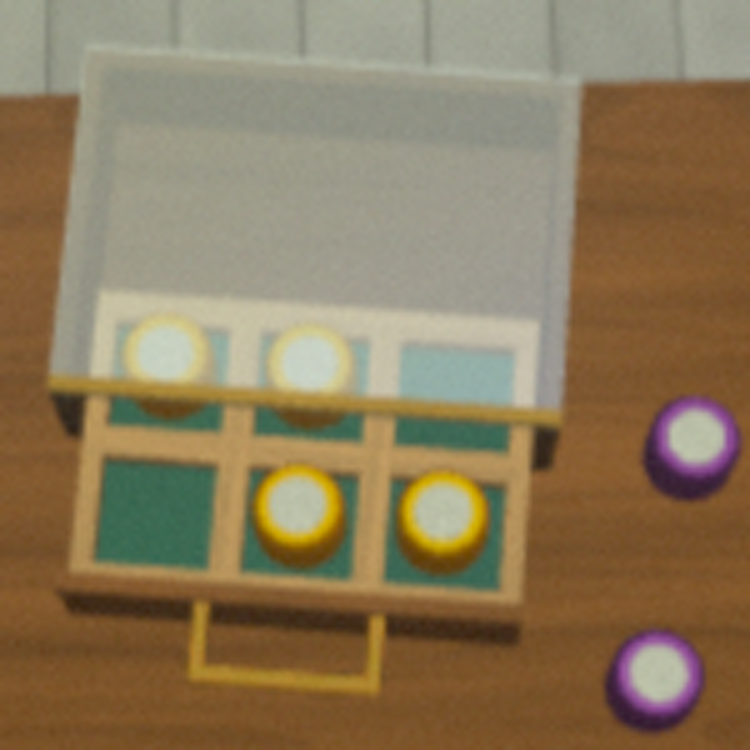

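View pics/c2.png

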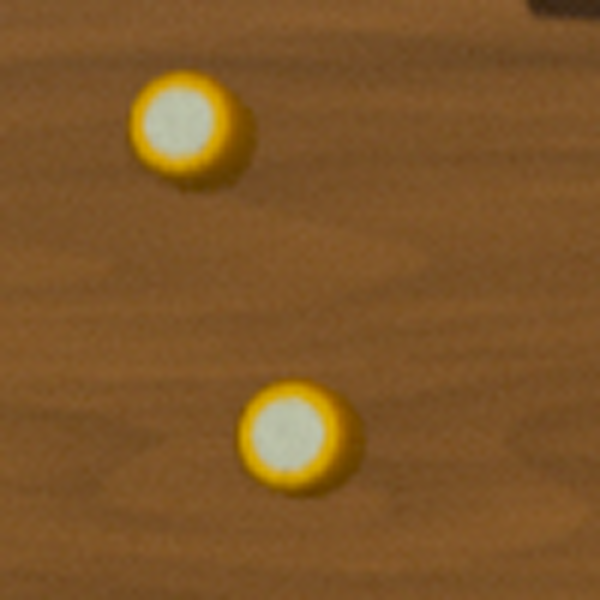

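Run:
```python
from h import *
s=load('top0'); c=lambda x,y:(195+x/5-.4,70+y/5-.4)
def P(n,px,z): r=w(s,px,z); print(n,np.round(r,1)); return r
a=P('boxL',c(48,380),96);b=P('boxR',c(562,411),96);print(np.linalg.norm(a-b),np.degrees(np.arctan2(-(a-b)[0],(a-b)[1])))
d=P('boxBL',c(88,48),96);e=P('boxBR',c(580,80),96);print(np.linalg.norm(d-e),np.linalg.norm(d-a),np.degrees(np.arctan2(-(d-e)[0],(d-e)[1])))
h=P('hL',c(197,676),66);i=P('hR',c(375,686),66);print(np.linalg.norm(h-i),np.degrees(np.arctan2(-(h-i)[0],(h-i)[1])),(h+i)/2)
t=P('tL',c(63,595),78);u=P('tR',c(520,625),78);print(np.linalg.norm(t-u),np.degrees(np.arctan2(-(t-u)[0],(t-u)[1])))
P('f',c(298,502),74);P('f',c(442,513),74)
c2=lambda x,y:(120+x/6-.4,190+y/6-.4)
P('spA',c2(179,124),56);P('spB',c2(288,434),56)
for n,px in(('red',(391,208)),('black',(376,252)),('pur',(326,205)),('pur',(302,259))): P(n,px,56)
from scipy.spatial.transform import Rotation as R
print(R.from_rotvec(readout.sense()['tcp_rot']).as_matrix().round(3))
```

```text
boxL [741.1 197.8  96. ]
boxR [ 713.2 -121.7   96. ]
320.69179143315006 -4.983082235715253
boxBL [965.1 173.8  96. ]
boxBR [ 935.2 -142.    96. ]
317.2143321870357 225.27046749217067 -5.403494647690255
hL [556.7 108.5  66. ]
hR [547.8  -1.6  66. ]
110.44241296954647 -4.636013649261674 [552.26214217  53.43127115  66.        ]
tL [607.4 190.1  78. ]
tR [581.6 -91.9  78. ]
283.2227726562225 -5.214659968493614
f [664.7  43.9  74. ]
f [655.5 -45.9  74. ]
spA [547.6 373.1  56. ]
spB [385.9 312.9  56. ]
red [ 537.  -380.2   56. ]
black [ 401.  -323.9   56. ]
pur [ 551.4 -177.6   56. ]
pur [385.3 -96.6  56. ]
[[ 0.892  0.453 -0.001]
 [ 0.453 -0.892  0.002]
 [ 0.    -0.002 -1.   ]]
```

```bash
cat >> h.py <<'E'
from scipy.spatial.transform import Rotation as R
def rot(yawdeg): # tool y along yaw direction, z down
    a=np.radians(yawdeg); y=np.array([np.cos(a),np.sin(a),0]); z=np.array([0,0,-1.]); return np.column_stack([np.cross(y,z),y,z])
def go(pos,yaw):
    q=readout.sense(); M=R.from_rotvec(q['tcp_rot']).as_matrix(); T=rot(yaw)
    d=M.T@(np.array(pos)-q['position'])/1000; r=R.from_matrix(M.T@T).as_rotvec()/2/np.pi
    print('t',q['time_s'],'pos',q['position'].round(1),'F',q['contact_force'].round(1),'w',round(q['width'],1),'j',q['joints'].round(2))
    print('ROW',np.round(np.r_[d,r],4).tolist())
E
python3 - <<'E'
from h import *
go((552,53.5,150),-5.1)
E
```

```text
t 0.1 pos [ 294.  -579.1  213.5] F [ 0.4 -0.7  0.2] w 94.9 j [-1.18  0.12  1.65  0.    1.37 -0.08]
ROW [0.5164, -0.4472, 0.0645, -0.0003, -0.0002, -0.1611]
```

```bash
python3 -m handwheel '[0.516,-0.447,0.04,0,0,-0.161,0.516,-0.447,0.04,0,0,-0.161,0.516,-0.447,0.04,0,0,-0.161,0.516,-0.447,0.04,0,0,-0.161,0.516,-0.447,0.04,0,0,-0.161,0.516,-0.447,0.04,0,0,-0.161,0.516,-0.447,0.04,0,0,-0.161,0.516,-0.447,0.04,0,0,-0.161,0.516,-0.447,0.04,0,0,-0.161,0.516,-0.447,0.04,0,0,-0.161]' 40 30
python3 - <<'E'
from h import *
go((552,53.5,150),-5.1)
E
```

```text
time_s: 1.1
position: [482.5, -115.2, 184.9]
tcp_rot: [-2.317, -2.119, -0.001]
contact_force: [0.6, 0.0, -0.2]
width: 40.0
t 1.1 pos [ 482.5 -115.2  184.9] F [ 0.6  0.  -0.2] w 40.0 j [-0.34 -0.2   2.02  0.    1.33 -0.25]
ROW [0.1742, 0.0542, 0.0351, -0.0001, -0.0003, -0.0001]
```

```bash
python3 -m handwheel '[0.174,0.054,0.035,0,0,0,0.174,0.054,0.035,0,0,0,0.174,0.054,0.035,0,0,0,0.174,0.054,0.035,0,0,0,0.174,0.054,0.035,0,0,0,0.174,0.054,0.035,0,0,0]'
python3 - <<'E'
from h import *
snap('wrist','w1');snap('top','t1');crop('t1',170,100,350,280,4,'c3')
go((552,53.5,46),-5.1)
E
```

```text
time_s: 1.7
position: [551.3, 53.9, 149.3]
tcp_rot: [-2.315, -2.12, 0.002]
contact_force: [0.5, -1.0, 0.1]
width: 39.9
t 1.8 pos [551.5  52.6 150.1] F [-0.3  0.   0.3] w 39.9 j [-0.   -0.04  1.93  0.    1.25  0.09]
ROW [0.0008, 0.0006, 0.1041, -0.0002, -0.0002, -0.0002]
```

View pics/w1.png

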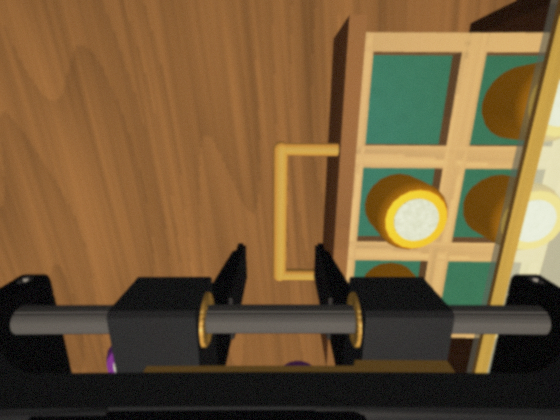

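View pics/c3.png

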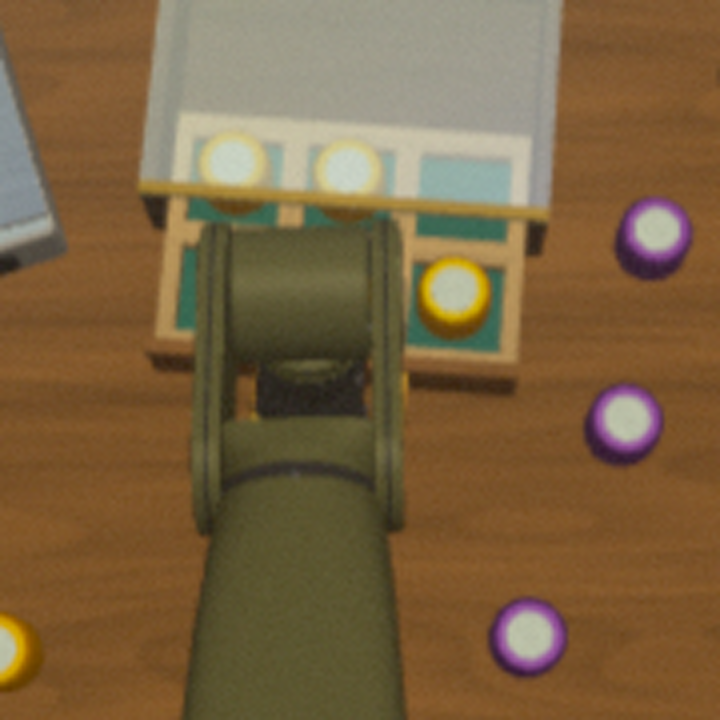

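Run:
```python
from h import *
s=load('w1')
for q in((280,150),(281,275)):print(w(s,q,66).round(1))
```

```text
[555.9 109.7  66. ]
[ 5.47e+02 -4.00e-01  6.60e+01]
```

```bash
python3 -m handwheel '[0.001,0,0.03,0,0,0,0.001,0,0.06,0,0,0,0.001,0,0.08,0,0,0,0.001,0,0.09,0,0,0,0.001,0,0.1,0,0,0,0.001,0,0.104,0,0,0,0.001,0,0.104,0,0,0]'
python3 -m handwheel '[0,0,0,0,0,0,0,0,0,0,0,0,0,0,0,0,0,0,0,0,0,0,0,0,0,0,0,0,0,0,0,0,0,0,0,0]' 0 25
```

```text
time_s: 2.5
position: [551.7, 53.4, 46.3]
tcp_rot: [-2.319, -2.117, -0.001]
contact_force: [-0.3, 0.4, 0.1]
width: 40.3
time_s: 3.1
position: [551.6, 53.5, 46.7]
tcp_rot: [-2.319, -2.117, -0.0]
contact_force: [-1.7, -0.1, 3.5]
width: 11.1
```

Run:
```python
from h import *
q=readout.sense()['position']; a=np.radians(-5.1)
go(q-97*np.array([np.cos(a),np.sin(a),0]),-5.1)
```

```text
t 3.1 pos [551.6  53.5  46.7] F [-1.7 -0.1  3.5] w 11.1 j [-0.    0.08  2.    0.    1.06  0.09]
ROW [-0.0002, -0.097, 0.0001, -0.0002, -0.0002, -0.0003]
```

```bash
python3 -m handwheel '[0,-0.006,0,0,0,0,0,-0.016,0,0,0,0,0,-0.028,0,0,0,0,0,-0.04,0,0,0,0,0,-0.052,0,0,0,0,0,-0.064,0,0,0,0,0,-0.076,0,0,0,0,0,-0.085,0,0,0,0,0,-0.091,0,0,0,0,0,-0.094,0,0,0]'
python3 -m handwheel '[0,-0.003,0,0,0,0,0,-0.003,0,0,0,0,0,-0.003,0,0,0,0]'
```

```text
time_s: 3.4
position: [548.7, 53.8, 46.7]
tcp_rot: [-2.319, -2.117, -0.001]
contact_force: [0.3, 0.4, -0.4]
width: 11.0validation failed for argument at $...
```

```bash
python3 -m handwheel '[0,-0.006,0,0,0,0, 0,-0.016,0,0,0,0, 0,-0.028,0,0,0,0, 0,-0.04,0,0,0,0, 0,-0.052,0,0,0,0, 0,-0.064,0,0,0,0, 0,-0.075,0,0,0,0, 0,-0.082,0,0,0,0, 0,-0.087,0,0,0,0]'
python3 -m handwheel '[0,-0.004,0,0,0,0, 0,-0.006,0,0,0,0, 0,-0.006,0,0,0,0]'
```

```text
time_s: 4.3
position: [460.8, 62.4, 46.7]
tcp_rot: [-2.318, -2.116, -0.002]
contact_force: [2.5, 5.2, -2.8]
width: 11.5
time_s: 4.6
position: [458.2, 62.7, 46.8]
tcp_rot: [2.316, 2.114, 0.015]
contact_force: [19.6, 2.0, -16.9]
width: 11.2
```

```bash
python3 -m handwheel '[0,0.001,0,0,0,0, 0,0.001,0,0,0,0, 0,0.001,0,0,0,0, 0,0.001,0,0,0,0]' 40
python3 -m handwheel '[0,0,-0.03,0,0,0, 0,0,-0.08,0,0,0, 0,0,-0.12,0,0,0, 0,0,-0.14,0,0,0, 0,0,-0.14,0,0,0]'
python3 - <<'E'
from h import *
snap('wrist','w2')
go((440,300,190),-5.1)
E
```

```text
time_s: 5.0
position: [458.6, 62.5, 46.7]
tcp_rot: [2.316, 2.115, 0.013]
contact_force: [-0.3, -0.0, 1.0]
width: 36.9
time_s: 5.5
position: [459.3, 62.2, 191.0]
tcp_rot: [2.312, 2.111, 0.022]
contact_force: [0.5, -0.1, -0.9]
width: 40.1
t 5.55 pos [457.9  62.1 188.2] F [-1.   0.3 -0.8] w 39.8 j [ 0.02 -0.3   2.09  0.    1.34  0.11]
ROW [0.2353, -0.0394, -0.0016, 0.002, -0.0005, -0.0003]
```

View pics/w2.png

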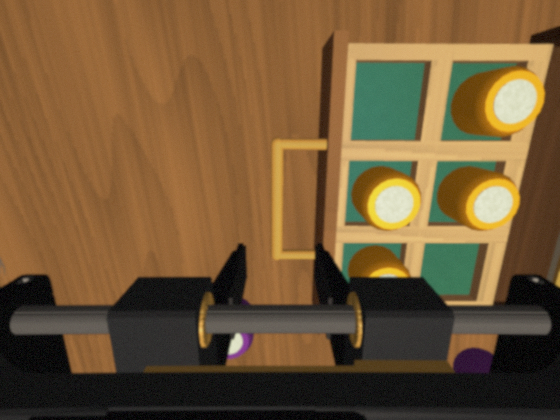

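Run:
```python
from h import *
go((386,313,140),84.9)
```

```text
t 5.55 pos [457.9  62.1 188.2] F [-1.   0.3 -0.8] w 39.8 j [ 0.02 -0.3   2.09  0.    1.34  0.11]
ROW [0.2432, -0.095, 0.0478, 0.002, 0.0012, -0.2503]
```

```bash
python3 -m handwheel '[0.243,-0.095,0.04,0.002,0.001,-0.25, 0.243,-0.095,0.04,0.002,0.001,-0.25, 0.243,-0.095,0.04,0.002,0.001,-0.25, 0.243,-0.095,0.04,0.002,0.001,-0.25, 0.243,-0.095,0.04,0.002,0.001,-0.25, 0.243,-0.095,0.04,0.002,0.001,-0.25, 0.243,-0.095,0.04,0.002,0.001,-0.25, 0.243,-0.095,0.04,0.002,0.001,-0.25, 0.243,-0.095,0.04,0.002,0.001,-0.25, 0.243,-0.095,0.04,0.002,0.001,-0.25]' 90 20
python3 - <<'E'
from h import *
snap('wrist','w3');snap('top','t3');crop('t3',170,80,350,260,4,'c4');snap('scene','s3');crop('s3',190,180,370,320,4,'c5')
go((386,313,120),84.9)
E
```

```text
time_s: 6.55
position: [384.2, 311.9, 144.7]
tcp_rot: [-0.243, -3.129, 0.006]
contact_force: [0.4, 0.0, 0.6]
width: 90.1
t 6.7 pos [384.6 312.  145.4] F [ 0.1 -0.2 -0.3] w 90.3 j [ 0.57 -0.17  2.06 -0.    1.26 -0.83]
ROW [-0.0012, 0.0013, 0.0254, -0.0005, -0.0004, -0.012]
```

View pics/w3.png

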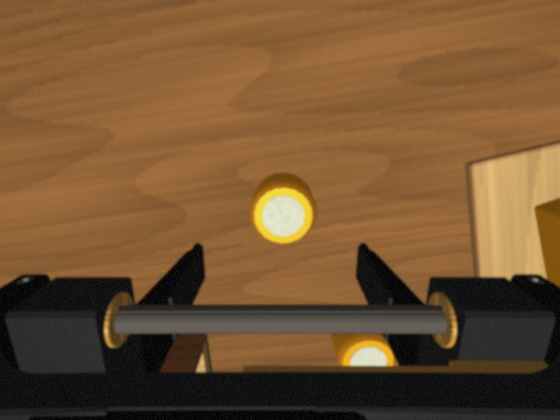

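View pics/c4.png

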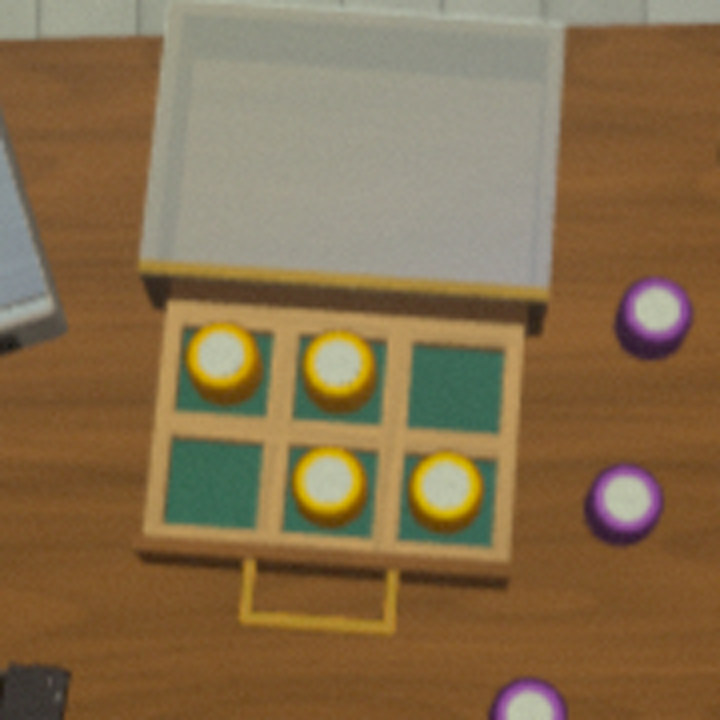

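View pics/c5.png

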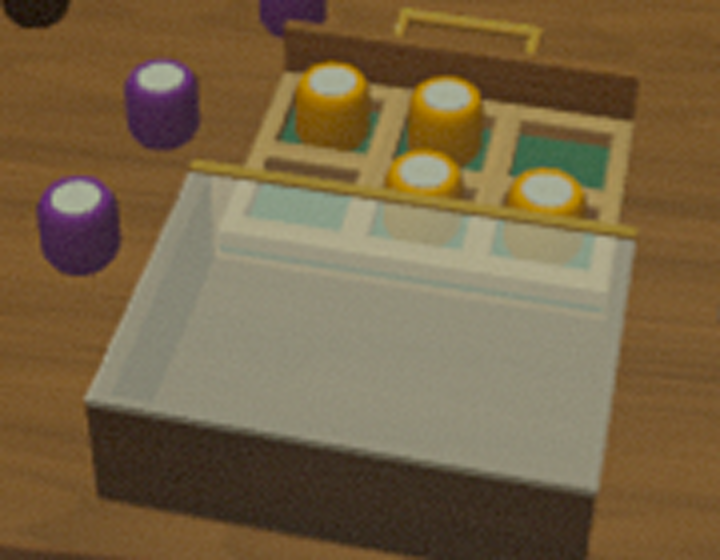

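Run:
```python
from h import *
crop('t3',200,150,310,250,7,'c6')
s=load('w3');print('spB',w(s,(283,215),56).round(1)); print('spA',w(s,(368,358),56).round(1))
```

```text
spB [383.7 313.7  56. ]
spA [543.4 374.2  56. ]
```

View pics/c6.png

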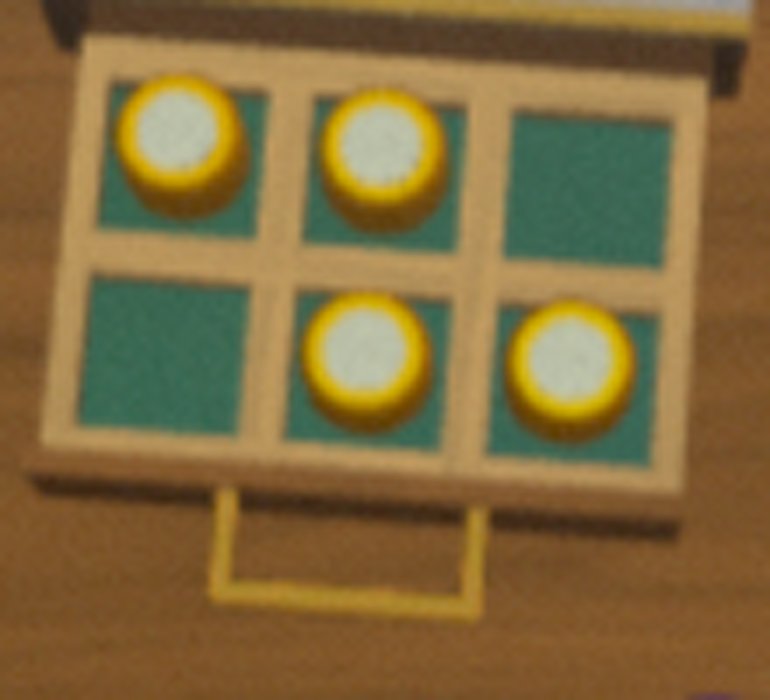

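Run:
```python
from h import *
s=load('t3'); c=lambda q:(200+q[0]/7-.43,150+q[1]/7-.43)
C={}
for n,Q in(('p2',[(95,270),(250,285),(240,437),(78,428)]),('p3',[(515,105),(675,117),(665,270),(503,258)]),('p5',[(112,78),(270,92),(256,239),(98,229)]),('p0',[(500,298),(660,315),(650,467),(485,455)])):
    X=np.array([w(s,c(q),33)[:2] for q in Q]); C[n]=X.mean(0); print(n,X.mean(0).round(1),[round(np.linalg.norm(X[i]-X[(i+1)%4]),1) for i in range(4)])
h=[w(s,c(q),66)[:2] for q in((223,590),(472,604))]; hm=np.mean(h,0);print('h',hm)
a=np.radians(-5.1);ex=np.array([np.cos(a),np.sin(a)]);ey=np.array([-ex[1],ex[0]])
for n in C:print(n,(C[n]-hm)@ex,(C[n]-hm)@ey)
for q in((180,130),(382,145),(365,350),(569,358)):
    P=w(s,c(q),74)[:2];print('stock',P.round(1),((P-hm)@ex).round(1),((P-hm)@ey).round(1))
```

```text
p2 [579.2 145.2] [np.float64(71.2), np.float64(70.6), np.float64(73.4), np.float64(73.6)]
p3 [653.2 -49.3] [np.float64(73.9), np.float64(72.7), np.float64(74.1), np.float64(72.8)]
p5 [670.9 136.6] [np.float64(73.4), np.float64(70.1), np.float64(72.5), np.float64(72.1)]
p0 [561.5 -39.5] [np.float64(73.2), np.float64(70.4), np.float64(74.5), np.float64(72.9)]
h [461.84058965  62.65320319]
p2 109.56147786648233 92.61806657763357
p3 200.52936687953198 -94.45424331530099
p5 201.6601730405606 92.25729704234195
p0 108.3487979459833 -92.89801477134688
stock [672.9 134.4] 203.9 90.2
stock [663.8  44.1] 202.8 -0.5
stock [570.3  53.1] 108.8 0.1
stock [564.5 -36.8] 111.1 -89.9
```

Run:
```python
from h import *
go((384.5,313.5,21),84.9)
```

```text
t 6.7 pos [384.6 312.  145.4] F [ 0.1 -0.2 -0.3] w 90.3 j [ 0.57 -0.17  2.06 -0.    1.26 -0.83]
ROW [0.0001, 0.0018, 0.1244, -0.0005, -0.0004, -0.012]
```

```bash
python3 -m handwheel '[0,0.002,0.03,0,0,-0.012, 0,0.002,0.06,0,0,-0.012, 0,0.002,0.09,0,0,-0.012, 0,0.002,0.11,0,0,-0.012, 0,0.002,0.12,0,0,-0.012, 0,0.002,0.124,0,0,-0.012, 0,0.002,0.124,0,0,-0.012, 0,0.002,0.124,0,0,-0.012]'
python3 -m handwheel '[0,0,0,0,0,0, 0,0,0,0,0,0, 0,0,0,0,0,0, 0,0,0,0,0,0, 0,0,0,0,0,0, 0,0,0,0,0,0]' 45 20
python3 - <<'E'
from h import *
go((480,220,135),84.9)
E
```

```text
time_s: 7.5
position: [385.5, 314.1, 22.5]
tcp_rot: [-0.141, -3.137, 0.003]
contact_force: [-0.3, 0.1, -0.2]
width: 90.0
time_s: 8.1
position: [385.5, 314.2, 22.7]
tcp_rot: [-0.141, -3.138, 0.003]
contact_force: [-0.4, -0.8, 0.9]
width: 59.5
t 8.1 pos [385.5 314.2  22.7] F [-0.4 -0.8  0.9] w 59.5 j [ 0.58 -0.01  2.13 -0.    1.01 -0.9 ]
ROW [-0.1025, -0.0855, -0.1122, -0.0003, -0.0001, -0.0001]
```

```bash
python3 -m handwheel '[0,0,-0.02,0,0,0, 0,0,-0.05,0,0,0, 0,0,-0.08,0,0,0, 0,0,-0.11,0,0,0, 0,0,-0.13,0,0,0, 0,0,-0.13,0,0,0]'
python3 - <<'E'
from h import *
go((651.5,-47.4,150),84.9)
E
```

```text
time_s: 8.7
position: [387.3, 315.6, 155.9]
tcp_rot: [0.141, 3.134, 0.003]
contact_force: [0.2, -0.4, -1.9]
width: 59.6
t 8.7 pos [387.3 315.6 155.9] F [ 0.2 -0.4 -1.9] w 59.6 j [ 0.58 -0.17  2.04 -0.    1.27 -0.9 ]
ROW [-0.2957, -0.3378, 0.0064, 0.0003, 0.0007, -0.0001]
```

```bash
python3 -m handwheel '[-0.02,-0.022,0,0,0,0, -0.045,-0.052,0,0,0,0, -0.075,-0.085,0,0,0,0, -0.105,-0.12,0,0,0,0, -0.135,-0.154,0,0,0,0, -0.165,-0.188,0,0,0,0, -0.195,-0.222,0,0,0,0, -0.225,-0.256,0,0,0,0, -0.252,-0.288,0.003,0,0,0, -0.275,-0.314,0.006,0,0,0]'
python3 - <<'E'
from h import *
go((651.5,-47.4,150),84.9)
E
```

```text
time_s: 9.7
position: [633.0, -23.9, 147.5]
tcp_rot: [0.143, 3.137, 0.003]
contact_force: [0.2, 0.8, -0.9]
width: 59.4
t 9.7 pos [633.  -23.9 147.5] F [ 0.2  0.8 -0.9] w 59.4 j [-0.12  0.14  1.75  0.    1.25 -1.6 ]
ROW [-0.0206, -0.0217, -0.0025, 0.0003, 0.0002, -0.0003]
```

```bash
python3 -m handwheel '[-0.012,-0.013,-0.002,0,0,0, -0.02,-0.021,-0.002,0,0,0, -0.021,-0.022,-0.002,0,0,0, -0.021,-0.022,-0.002,0,0,0]'
python3 - <<'E'
from h import *
snap('wrist','w4');snap('scene','s4');crop('s4',190,180,370,320,4,'c7')
go((651.5,-47.4,150),84.9)
E
```

```text
time_s: 10.1
position: [651.3, -46.7, 149.1]
tcp_rot: [0.142, 3.138, 0.004]
contact_force: [-0.3, 0.4, -1.7]
width: 59.3
t 10.2 pos [651.3 -46.4 149.6] F [ 0.   0.9 -1.3] w 59.2 j [-0.15  0.18  1.7   0.    1.26 -1.64]
ROW [-0.0003, -0.001, -0.0004, 0.0004, 0.0001, -0.0001]
```

View pics/w4.png

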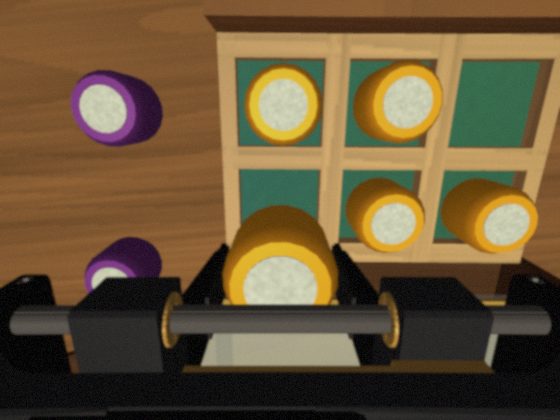

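View pics/c7.png

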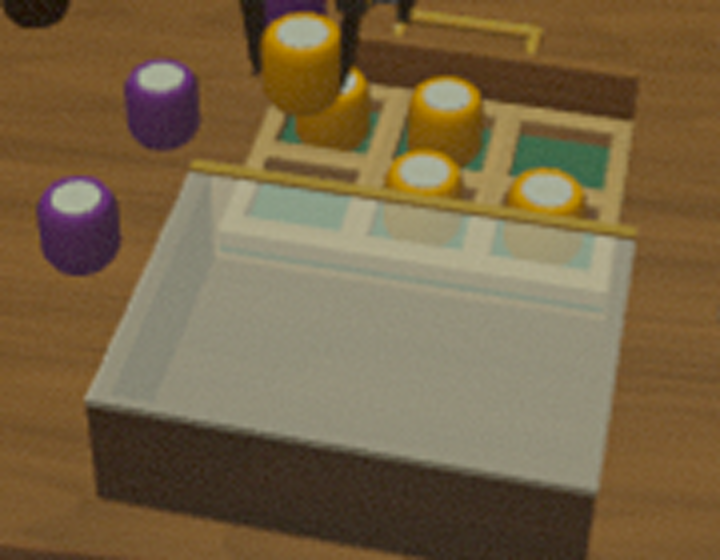

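Run:
```python
from h import *
s=load('w4'); im=cv2.imread('pics/w4.png')
a=np.radians(-5.1);ex=np.array([np.cos(a),np.sin(a)]);ey=np.array([-ex[1],ex[0]])
p3=np.array([651.5,-47.4])
k=1
for i in range(2):
  for j in range(3):
    c=p3-92*ex*(1-i)+92.5*ey*j
    Q=[np.r_[c+sx*36*ex+sy*36.5*ey,33] for sx,sy in((1,1),(1,-1),(-1,-1),(-1,1))]
    cv2.polylines(im,[p(s,Q).round().astype(int).reshape(-1,1,2)],True,(255,0,255),1)
cv2.imwrite('pics/o4.png',cv2.resize(im[0:300,190:560],None,fx=2,fy=2))
```

```text
(no output)
```

View pics/o4.png

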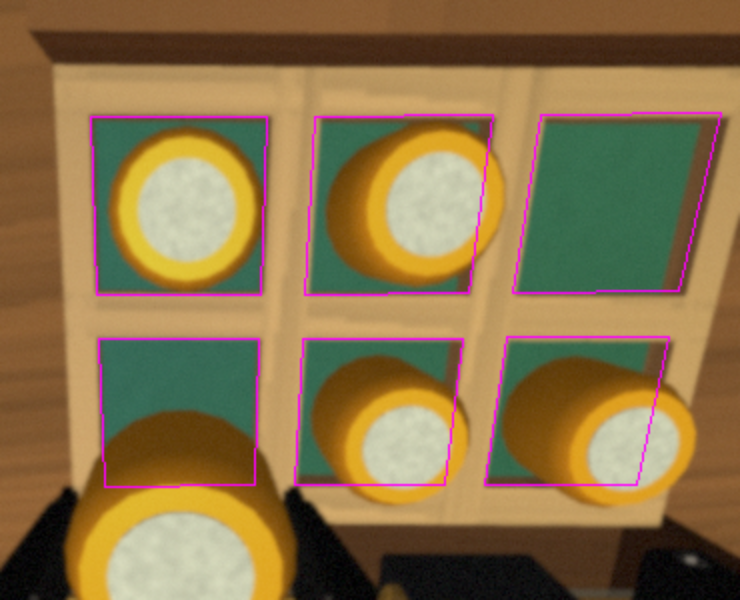

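```bash
python3 -m handwheel '[0,-0.001,0.02,0,0,0, 0,-0.001,0.045,0,0,0, 0,-0.001,0.07,0,0,0, 0,-0.001,0.085,0,0,0, 0,-0.001,0.095,0,0,0, 0,-0.001,0.101,0,0,0, 0,-0.001,0.105,0,0,0, 0,-0.001,0.106,0,0,0]'
python3 -m handwheel '[0,0,0.001,0,0,0, 0,0,0.003,0,0,0, 0,0,0.003,0,0,0]'
```

```text
time_s: 11.0
position: [651.7, -47.1, 44.0]
tcp_rot: [0.141, 3.137, 0.004]
contact_force: [-0.5, 0.6, -1.6]
width: 59.5
time_s: 11.3
position: [651.9, -47.2, 41.3]
tcp_rot: [0.141, 3.136, 0.004]
contact_force: [0.0, 0.0, -2.0]
width: 59.3
```

```bash
python3 -m handwheel '[0,0,0.001,0,0,0, 0,0,0.001,0,0,0, 0,0,0.001,0,0,0]'
python3 -m handwheel '[0,0,0,0,0,0, 0,0,0,0,0,0, 0,0,0,0,0,0, 0,0,0,0,0,0]' 74
python3 -m handwheel '[0,0,-0.02,0,0,0, 0,0,-0.05,0,0,0, 0,0,-0.08,0,0,0, 0,0,-0.11,0,0,0, 0,0,-0.13,0,0,0, 0,0,-0.13,0,0,0]'
python3 - <<'E'
from h import *
snap('wrist','w5')
go((545.5,373.8,150),84.9)
E
```

```text
time_s: 11.6
position: [652.2, -47.3, 40.8]
tcp_rot: [0.141, 3.136, 0.003]
contact_force: [-0.9, 0.2, 1.1]
width: 59.1
time_s: 12.0
position: [652.3, -47.3, 40.8]
tcp_rot: [0.141, 3.136, 0.003]
contact_force: [-0.6, -0.4, -0.7]
width: 73.9
time_s: 12.6
position: [654.2, -47.9, 175.4]
tcp_rot: [0.14, 3.128, 0.002]
contact_force: [1.2, 0.0, 0.4]
width: 73.9
t 12.65 pos [652.9 -47.7 172.7] F [ 0.4 -0.2 -0.4] w 74.2 j [-0.16  0.16  1.68  0.    1.29 -1.64]
ROW [0.145, 0.4102, 0.0226, 0.0003, 0.001, -0.0001]
```

View pics/w5.png

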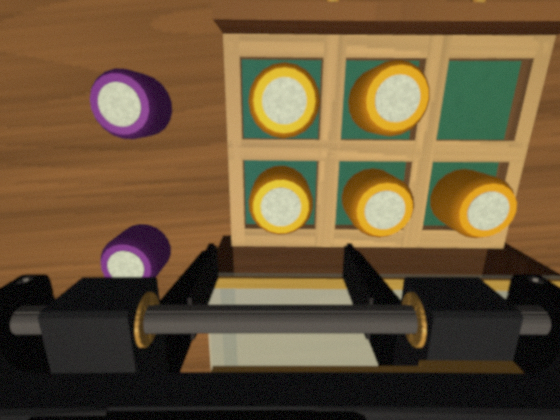

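```bash
python3 -m handwheel '[0.015,0.04,0,0,0,0, 0.03,0.085,0,0,0,0, 0.046,0.13,0,0,0,0, 0.061,0.175,0,0,0,0, 0.076,0.22,0,0,0,0, 0.092,0.265,0,0,0,0, 0.108,0.31,0.01,0,0,0, 0.123,0.35,0.02,0,0,0, 0.137,0.385,0.023,0,0,0, 0.145,0.41,0.023,0,0,0]' 90
python3 - <<'E'
from h import *
s=snap('wrist','w6')
go((545.5,373.8,21),84.9)
E
```

```text
time_s: 13.65
position: [542.5, 375.1, 145.5]
tcp_rot: [0.138, 3.137, -0.002]
contact_force: [-0.5, -1.1, -0.2]
width: 89.9
t 13.7 pos [542.  378.1 146.1] F [-0.9  1.7  0.1] w 90.3 j [ 0.53  0.19  1.69  0.    1.26 -0.96]
ROW [-0.0037, -0.0042, 0.1251, 0.0003, 0.0003, 0.0005]
```

View pics/w6.png

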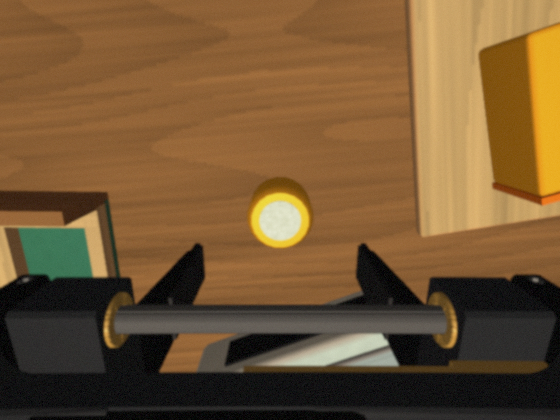

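Run:
```python
from h import *
s=load('w6');print(w(s,(279,219),56).round(1),'slate',w(s,(205,355),0).round(1),w(s,(310,312),0).round(1),w(s,(422,235),16).round(1))
t=load('top0');print(w(t,(115,182),40),w(t,(184,162),40),w(t,(113,270),16))
```

```text
[545.9 373.3  56. ] slate [729.2 266.6   0. ] [680.4 396.9  -0. ] [588.8 514.7  16. ]
[645.52188972 490.66673215  40.        ] [706.56798366 270.61549071  40.        ] [367.91896883 492.51580639  16.        ]
```

```bash
python3 -m handwheel '[-0.004,-0.004,0.03,0,0,0, -0.004,-0.004,0.06,0,0,0, -0.004,-0.004,0.09,0,0,0, -0.004,-0.004,0.11,0,0,0, -0.004,-0.004,0.12,0,0,0, -0.004,-0.004,0.124,0,0,0, -0.004,-0.004,0.124,0,0,0, -0.004,-0.004,0.124,0,0,0]'
python3 -m handwheel '[0,0,0,0,0,0, 0,0,0,0,0,0, 0,0,0,0,0,0, 0,0,0,0,0,0, 0,0,0,0,0,0, 0,0,0,0,0,0]' 45 20
python3 -m handwheel '[0,0,-0.02,0,0,0, 0,0,-0.05,0,0,0, 0,0,-0.08,0,0,0, 0,0,-0.11,0,0,0, 0,0,-0.12,0,0,0, 0,0,-0.12,0,0,0]'
python3 - <<'E'
from h import *
go((576.3,144.5,143),84.9)
E
```

```text
time_s: 14.5
position: [546.7, 374.4, 23.4]
tcp_rot: [0.135, 3.135, 0.005]
contact_force: [-0.3, -0.3, -0.5]
width: 90.0
time_s: 15.1
position: [546.8, 374.5, 23.6]
tcp_rot: [0.135, 3.135, 0.005]
contact_force: [-0.4, -0.5, 0.9]
width: 59.4
time_s: 15.7
position: [547.2, 374.6, 145.2]
tcp_rot: [0.135, 3.132, 0.007]
contact_force: [0.5, -0.8, -1.6]
width: 59.5
t 15.7 pos [547.2 374.6 145.2] F [ 0.5 -0.8 -1.6] w 59.5 j [ 0.52  0.2   1.69  0.    1.25 -0.97]
ROW [-0.0488, -0.2268, 0.0014, 0.0008, 0.001, 0.0005]
```

```bash
python3 -m handwheel '[-0.004,-0.02,0,0,0,0, -0.01,-0.05,0,0,0,0, -0.019,-0.085,0,0,0,0, -0.027,-0.12,0,0,0,0, -0.034,-0.155,0,0,0,0, -0.041,-0.19,0,0.001,0.001,0, -0.046,-0.215,0,0.001,0.001,0, -0.049,-0.226,0,0.001,0.001,0, -0.049,-0.227,0,0.001,0.001,0, -0.049,-0.227,0,0.001,0.001,0]'
python3 - <<'E'
from h import *
s=snap('wrist','w7'); im=cv2.imread('pics/w7.png')
a=np.radians(-5.1);ex=np.array([np.cos(a),np.sin(a)]);ey=np.array([-ex[1],ex[0]])
p3=np.array([651.5,-47.4])
for i in range(2):
  for j in range(3):
    c=p3-92*ex*(1-i)+92.5*ey*j
    Q=[np.r_[c+sx*36*ex+sy*36.5*ey,33] for sx,sy in((1,1),(1,-1),(-1,-1),(-1,1))]
    cv2.polylines(im,[p(s,Q).round().astype(int).reshape(-1,1,2)],True,(255,0,255),1)
print(p3-92*ex+185*ey)
cv2.imwrite('pics/o7.png',im)
go((576.3,144.5,41.4),84.9)
E
```

```text
time_s: 16.7
position: [575.9, 144.4, 143.3]
tcp_rot: [-0.136, -3.137, 0.002]
contact_force: [-0.4, 0.6, -1.1]
width: 59.2
[576.3096669  145.04587241]
t 16.75 pos [576.  144.9 143.7] F [ 0.6  0.5 -1.8] w 59.6 j [ 0.16  0.06  1.84 -0.    1.24 -1.33]
ROW [-0.0004, -0.0003, 0.1023, -0.0002, -0.0002, 0.0006]
```

View pics/o7.png

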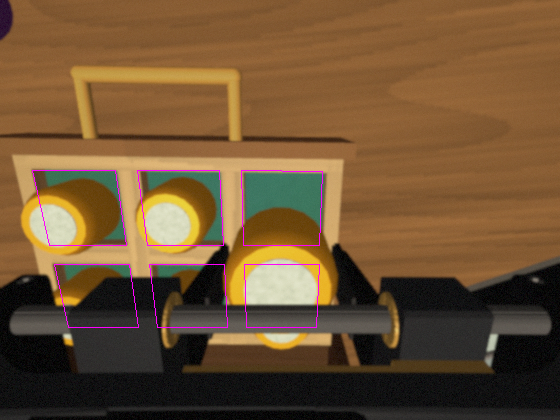

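```bash
python3 -m handwheel '[0,0,0.02,0,0,0, 0,0,0.045,0,0,0, 0,0,0.07,0,0,0, 0,0,0.085,0,0,0, 0,0,0.092,0,0,0, 0,0,0.096,0,0,0, 0,0,0.099,0,0,0, 0,0,0.099,0,0,0]'
python3 -m handwheel '[0,0,0.001,0,0,0, 0,0,0.003,0,0,0, 0,0,0.003,0,0,0, 0,0,0.003,0,0,0]'
```

```text
time_s: 17.55
position: [576.5, 145.0, 45.4]
tcp_rot: [-0.134, -3.139, 0.001]
contact_force: [0.3, -0.7, -1.0]
width: 59.6
time_s: 17.95
position: [576.5, 144.9, 42.5]
tcp_rot: [0.134, 3.139, -0.001]
contact_force: [0.1, 0.3, -2.5]
width: 59.1
```

```bash
python3 -m handwheel '[0,0,0.002,0,0,0, 0,0,0.002,0,0,0, 0,0,0.002,0,0,0]'
python3 -m handwheel '[0,0,0,0,0,0, 0,0,0,0,0,0, 0,0,0,0,0,0, 0,0,0,0,0,0]' 74
python3 -m handwheel '[0,0,-0.02,0,0,0, 0,0,-0.05,0,0,0, 0,0,-0.08,0,0,0, 0,0,-0.11,0,0,0, 0,0,-0.13,0,0,0, 0,0,-0.13,0,0,0]'
python3 - <<'E'
from h import *
snap('wrist','w8')
go((420,65,175),84.9)
E
```

```text
time_s: 18.25
position: [577.2, 144.9, 41.5]
tcp_rot: [0.134, 3.137, -0.001]
contact_force: [-1.3, -1.5, 5.1]
width: 59.4
time_s: 18.65
position: [577.0, 145.0, 41.2]
tcp_rot: [0.134, 3.138, -0.001]
contact_force: [0.5, 0.5, -0.4]
width: 73.8
time_s: 19.25
position: [579.1, 145.5, 175.2]
tcp_rot: [0.134, 3.131, 0.001]
contact_force: [0.3, 0.5, 0.5]
width: 73.7
t 19.3 pos [577.8 145.2 172.6] F [-0.1 -0.3 -0.5] w 73.9 j [ 0.16  0.03  1.82 -0.    1.29 -1.33]
ROW [0.1503, -0.0934, -0.003, 0.0, 0.0007, 0.0006]
```

View pics/w8.png

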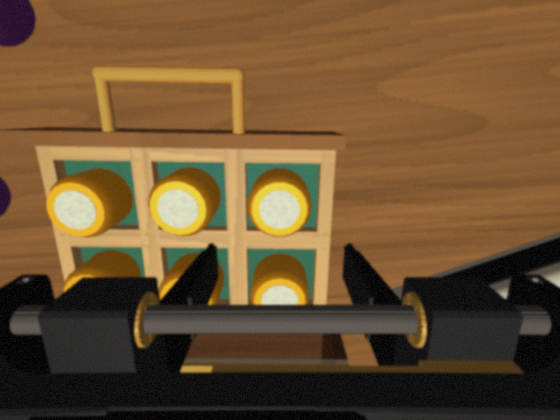

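Run:
```python
from h import *
s=load('w8');print([w(s,q,66).round(1) for q in((97,75),(239,76))])
go((459,62.6,150),-5.1)
```

```text
[array([454.1,   7. ,  66. ]), array([464.3, 121.5,  66. ])]
t 19.3 pos [577.8 145.2 172.6] F [-0.1 -0.3 -0.5] w 73.9 j [ 0.16  0.03  1.82 -0.    1.29 -1.33]
ROW [0.1114, -0.0925, 0.0221, 0.0005, 0.0005, 0.2506]
```

```bash
python3 -m handwheel '[0.03,-0.025,0,0,0,0.03, 0.06,-0.05,0,0,0,0.06, 0.09,-0.075,0,0,0,0.09, 0.111,-0.092,0,0,0,0.12, 0.111,-0.092,0,0,0,0.143, 0.111,-0.092,0.01,0,0,0.166, 0.111,-0.092,0.02,0,0,0.19, 0.111,-0.092,0.022,0,0,0.213, 0.111,-0.092,0.022,0,0,0.236, 0.111,-0.092,0.022,0,0,0.25]' 40 25
python3 - <<'E'
from h import *
go((459,62.8,46),-5.1)
E
```

```text
time_s: 20.3
position: [457.9, 63.0, 147.4]
tcp_rot: [2.245, 2.198, -0.0]
contact_force: [0.1, -0.4, 0.0]
width: 40.1
t 20.3 pos [457.9  63.  147.4] F [ 0.1 -0.4  0. ] w 40.1 j [ 0.02 -0.26  2.13 -0.    1.27  0.04]
ROW [-0.0002, 0.0011, 0.1014, -0.0, 0.0, 0.0108]
```

```bash
python3 -m handwheel '[0,0.001,0.0,0,0,0.011, 0,0.001,0.03,0,0,0.011, 0,0.001,0.06,0,0,0.011, 0,0.001,0.085,0,0,0.011, 0,0.001,0.097,0,0,0.011, 0,0.001,0.101,0,0,0.011, 0,0.001,0.101,0,0,0.011, 0,0.001,0.101,0,0,0.011]'
python3 -m handwheel '[0,0,0,0,0,0, 0,0,0,0,0,0, 0,0,0,0,0,0, 0,0,0,0,0,0, 0,0,0,0,0,0]' 0 25
python3 - <<'E'
from h import *
q=readout.sense()['position']; a=np.radians(-5.1)
go(q+215*np.array([np.cos(a),np.sin(a),0]),-5.1)
E
```

```text
time_s: 21.1
position: [459.8, 63.0, 47.4]
tcp_rot: [2.318, 2.118, 0.002]
contact_force: [-0.3, -1.3, 0.3]
width: 39.9
time_s: 21.6
position: [459.6, 63.0, 47.6]
tcp_rot: [2.319, 2.118, 0.001]
contact_force: [-2.6, 0.1, 2.9]
width: 11.3
t 21.6 pos [459.6  63.   47.6] F [-2.6  0.1  2.9] w 11.3 j [ 0.02 -0.13  2.2  -0.    1.07  0.11]
ROW [0.0002, 0.215, 0.0003, 0.0002, 0.0, -0.0002]
```

```bash
python3 -m handwheel '[0,0.004,0,0,0,0, 0,0.012,0,0,0,0, 0,0.023,0,0,0,0, 0,0.036,0,0,0,0, 0,0.05,0,0,0,0, 0,0.064,0,0,0,0, 0,0.078,0,0,0,0, 0,0.089,0,0,0,0, 0,0.096,0,0,0,0, 0,0.1,0,0,0,0]'
python3 - <<'E'
from h import *
go((459.6+214.1,63-19.1,47.6),-5.1)
E
```

```text
time_s: 22.6
position: [560.3, 53.1, 47.6]
tcp_rot: [2.318, 2.118, -0.0]
contact_force: [-3.3, -5.1, 4.5]
width: 11.4
t 22.6 pos [560.3  53.1  47.6] F [-3.3 -5.1  4.5] w 11.4 j [-0.    0.1   1.98 -0.    1.06  0.09]
ROW [0.0011, 0.1138, 0.0002, 0.0002, 0.0002, -0.0002]
```

```bash
python3 -m handwheel '[0,0.004,0,0,0,0, 0,0.012,0,0,0,0, 0,0.023,0,0,0,0, 0,0.036,0,0,0,0, 0,0.05,0,0,0,0, 0,0.064,0,0,0,0, 0,0.078,0,0,0,0, 0,0.089,0,0,0,0, 0,0.097,0,0,0,0, 0,0.102,0,0,0,0]'
python3 -m handwheel '[0,0.002,0,0,0,0, 0,0.005,0,0,0,0, 0,0.008,0,0,0,0, 0,0.01,0,0,0,0, 0,0.011,0,0,0,0]'
```

```text
time_s: 23.6
position: [663.0, 42.9, 47.7]
tcp_rot: [2.317, 2.117, -0.001]
contact_force: [-2.7, -4.9, 3.8]
width: 11.3
time_s: 24.1
position: [672.1, 42.0, 47.7]
tcp_rot: [-2.319, -2.119, 0.007]
contact_force: [-10.9, -3.0, 9.7]
width: 11.2
```

```bash
python3 -m handwheel '[0,0.002,0,0,0,0, 0,0.004,0,0,0,0, 0,0.004,0,0,0,0]'
```

```text
time_s: 24.4
position: [671.9, 42.0, 47.6]
tcp_rot: [-2.313, -2.114, 0.02]
contact_force: [-15.9, -2.5, 13.3]
width: 10.9
```

```bash
python3 -m handwheel '[0,0,0,0,0,0, 0,0,0,0,0,0, 0,0,0,0,0,0, 0,0,0,0,0,0]' 36
python3 -m handwheel '[0,0,-0.02,0,0,0, 0,0,-0.05,0,0,0, 0,0,-0.08,0,0,0, 0,0,-0.12,0,0,0, 0,0,-0.15,0,0,0, 0,0,-0.15,0,0,0]'
python3 - <<'E'
from h import *
go((400,62,220),-5.1)
E
```

```text
time_s: 24.8
position: [672.2, 42.4, 47.3]
tcp_rot: [-2.313, -2.115, 0.019]
contact_force: [0.0, 0.7, -0.3]
width: 34.6
time_s: 25.4
position: [677.8, 42.9, 204.2]
tcp_rot: [-2.318, -2.12, 0.005]
contact_force: [-0.2, 0.8, 1.0]
width: 35.9
t 25.4 pos [677.8  42.9 204.2] F [-0.2  0.8  1. ] w 35.9 j [-0.01  0.19  1.59 -0.    1.36  0.07]
ROW [-0.0058, -0.2785, -0.0151, -0.0004, 0.0004, -0.0]
```

```bash
python3 -m handwheel '[0,-0.04,0,0,0,0, 0,-0.09,0,0,0,0, 0,-0.14,0,0,0,0, 0,-0.19,0,0,0,0, 0,-0.23,-0.01,0,0,0, 0,-0.26,-0.01,0,0,0, 0,-0.278,-0.01,0,0,0, 0,-0.278,-0.01,0,0,0, 0,-0.278,-0.01,0,0,0]'
python3 - <<'E'
from h import *
snap('wrist','w9');snap('top','t9');crop('t9',170,60,350,240,4,'c9');snap('scene','s9');crop('s9',190,180,370,320,4,'c10')
E
```

```text
time_s: 26.3
position: [401.1, 67.8, 214.4]
tcp_rot: [-2.318, -2.12, 0.005]
contact_force: [0.1, 0.0, -0.2]
width: 36.0
```

View pics/c9.png

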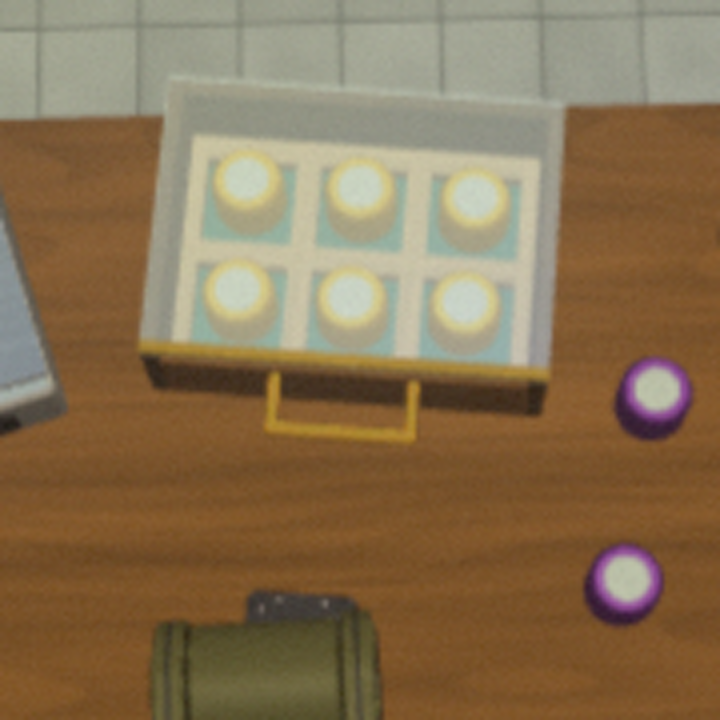

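View pics/c10.png

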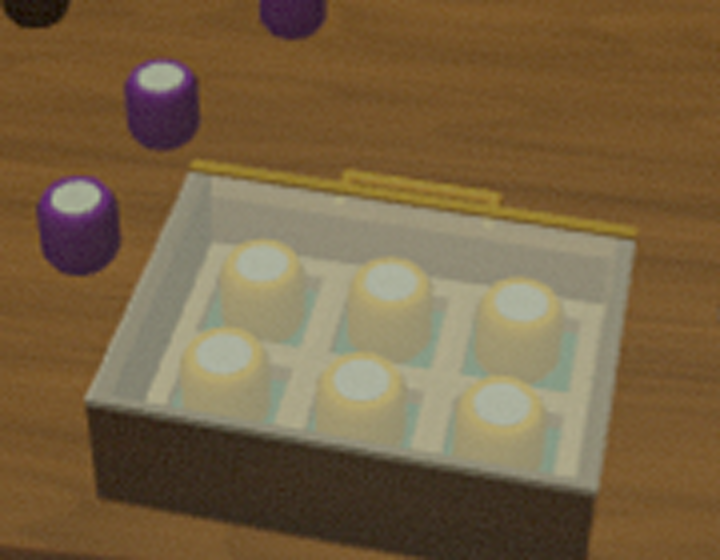

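View pics/w9.png

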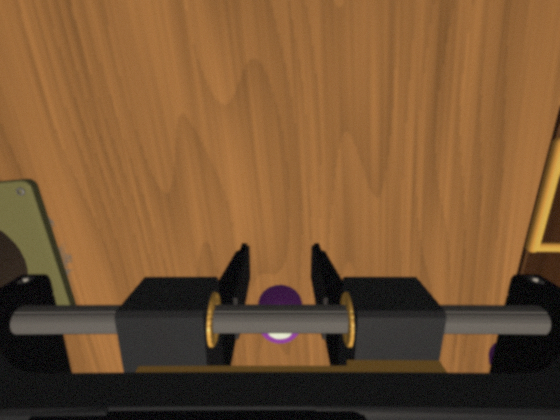

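Run:
```python
from h import *
s=load('t9'); c=lambda q:(170+q[0]/4-.4,60+q[1]/4-.4)
hm=np.mean([w(s,c(q),66)[:2] for q in((271,428),(413,436))],0);print(hm)
a=np.radians(-5.3);ex=np.array([np.cos(a),np.sin(a)]);ey=np.array([-ex[1],ex[0]])
for q in((249,180),(361,187),(475,198),(240,292),(351,298),(466,303)):
    P=w(s,c(q),74)[:2]-hm;print((P@ex).round(1),(P@ey).round(1))
```

```text
[674.77635293  41.28003745]
203.2 90.6
203.3 -0.0
200.2 -92.3
107.6 89.4
108.6 0.9
110.7 -90.7
```

All six are within a few mm of their pocket centres (109 / 201 in x, 0 / ±92 in y), and the tray is home. Handing in.

```bash
python3 -c "
from station import ticket
print(ticket.sign_off())"
```

```text
the job is handed in; nothing more can be done
None
```

I pulled the tray out to its stop by the handle and found pocket2 (front left) and pocket3 (rear right) empty. I set one spare yellow cheese down in each, then pushed the tray home and handed the job in at about 26.5 s of the 72 s allowed.

**Last checks:**
- **Tray:** the handle travelled about 215 mm between the two stops, and the tray resisted with about 16 N at the end. It looks fully shut in the pictures.
- **Cheeses:** all six stand upright. Measured through the glass from the top camera, each is within about 4 mm of its pocket centre.
- **Robot:** the gripper is open, clear of everything, and reads no contact force.
- **Bystanders:** the arm never went near the black or red cheeses, the block of cheese or the spatula. I did not measure their positions again at the end.

**What disagreed or went wrong:**
- One move command was refused as malformed, without moving the arm, so I typed it again.
- The top camera read about 2–3 mm further in x than the wrist camera and the arm, so I aimed between them. This is well within the 12 mm tolerance.

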